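Shake the dust filter and hold its hatch shut

ROBOT

A 7-joint arm with a two-finger parallel gripper is mounted at the origin on the work surface. World frame = base frame: x ahead of the robot, y to its left, z up, the work surface at z = 0. Lengths are in m, angles in degrees, forces in N, time in s.
With the tool pointing down it reaches from about 0.425 to 0.875 m from the base axis. Payload 4.7 kg.
Tool frame: the origin (TCP) lies at the very end of the fingers, on their centre line; the grasp point (between the pads) lies 19 mm behind it; z points along the fingers, y is the direction in which the jaws open and shut (so a half turn about z gives the same grasp; the last joint's range is limited). The gripper opens to 87 mm and grips with 3 to 60 N. Pads are 19 mm wide; open, the fingers measure 117 mm over their backs; the gripper's body (75 mm by 190 mm) begins 51 mm behind the grasp point.
Start: joints at [64.177, 18.392, -4.016, 83.108, 1.295, 78.541, -3.26], TCP at [0.291, -0.581, 0.223] pointing down, gripper open.
Joint ranges: [-163.93, 163.93], [-17.29, 119.83], [-79.2, 71.16], [3.27, 140.29], [-89.18, 269.18], [5.43, 117.66], [-154.24, 154.24]. Speed limits (degrees/s): [147.25, 147.25, 180, 180, 180, 180, 180].

INTERFACE

Orientations are given as [roll, pitch, yaw] about the fixed x, y, z axes, in that order (R = Rz(yaw) Ry(pitch) Rx(roll)).
In Python, from cell import sensors, imaging, ticket gives the robot as it stands.
- The arm moves only by the tool carry_out, never from a script. Its argument "plan" is a list of rows, each an object of numbers: "fingers": the closure, from -1 (fully open) to 1 (shut); "dx", "dy", "dz": the shift along the tool's x, y, z normalised to -1 to 1, where 1 is 0.03 m; "rx", "ry", "rz": the turn, a rotation vector about the tool's x, y, z normalised to -1 to 1, where 1 is 10 degrees. A call has 1 to 12 rows; each row shifts and turns the commanded pose from where the row before left it, along the tool's axes as they then stand; what a row does not reach is not made up. A row lasts 1/8 s, in which the tool goes at most 62.5 mm and 10.7 degrees, less where a joint would pass 70% of its speed; a pose out of reach is approached as far as the arm can. A call with a number of a shift or a turn outside -1 to 1 is refused whole. A call with a gripper value outside its range is refused whole. The fingers move at their own pace and stop on an object; "force" is the grip in N (left out, the last holds). Time passes only in rows, so rows that do not move let the fingers close. It gives the time, the measured TCP pose, the force and the opening at its end, in the units of the state.
- sensors.get_obs(): the state, without advancing time (a new reading comes with each control period).
- imaging.read_camera(name): name is "scene" or "top" or "wrist"; returns a dict with "color" (384x512x3 uint8, red, green, blue), "mtx" (3x3 intrinsics, pixels), "extrinsics" (4x4, takes a point from world to camera coordinates); the wrist camera has in their place "tool_from_camera" (4x4, takes a point from camera to tool coordinates, whose origin is the TCP and whose axes are the flange's). Camera axes: x right, y down, z forward; pixel columns grow to the right and rows downward; lengths in m; the calibration is good to about 2 mm. A picture is of the moment at which its call begins: read the wrist's pose just before it. There is no depth.
- ticket.sign_off(): hands the job in, once; it reports no verdict.
The state is a dict: "time_s": time; "qpos": joint angles; "joint_velocities": joint speeds; "effort": joint torques, N m; "tool_pos": TCP position; "tool_rot": TCP orientation; "force": force on the tool from outside, world axes, zero at the start; "wrist_torque": the same for the moment, N m; "grip_width": finger opening in m.
Only numpy, scipy, OpenCV 4.12 (cv2) and the standard library are available. Lean on these libraries where they do the work, as an engineer would, in place of code of your own. Each camera call takes 0.05 s, during which the arm holds its last target.

TASK

Clean out the workshop's dust extractor: first twist the bar handle on top of the round filter pot clockwise (seen from above) all the way to its stop, let it spring back and leave it. Next, on the grey collector box, turn the winged quarter-turn fastener until its bar lies along the slot in the hatch, let go of it, and then push the sprung hatch down fully home against its frame and finish while still holding it pressed there. Leave everything else on the bench where it is.

Things in the scene. Friction and masses are not known exactly. Their poses are not given: they have to be found in the camera images.
- filter_pot: round grey upright filter pot, 150 mm across at the foot, fixed to the bench, flat lid at 102 mm height; origin at the centre of its underside, z up. A black hose stub on its +x side. The pot may stand at any yaw within about 30 degrees
- shaker_grip (a point): the middle of the black bar handle on the pot's lid, on its turning axis (vertical, the pot's axis), 132 mm above the bench; the point turns with the bar: its x axis runs along the bar. Bar 46 mm long, 12 mm thick, upright sides, from 114 to 146 mm above the bench (12 to 44 mm above the lid), with a flat disc of 52 mm diameter and 8 mm height below it
- shaker (a joint): angle of the bar handle in rad: 0 at rest (bar along the pot's x axis), growing clockwise seen from above, hard stop at 1.05. A spring returns it to 0 when let go; it takes about 0.04 N m to start and 0.15 N m at the stop
- collector: grey collector box, 220 mm (x) by 240 mm (y) by 90 mm high, fixed to the bench; origin at the centre of its underside, z up, its louvred front faces -x. On its top a dark 4 mm thick frame 190 by 160 mm, centred at x = 0, y = -25 mm, carries the hatch
- hatch_press (a point): a point on the hatch's flat upper face, on its plain part (in the box frame x = +35 mm, y = -25 mm); moves with the hatch, 110 mm above the bench when up and 100 mm when home. The hatch is an aluminium plate 170 mm (x) by 140 mm (y) by 6 mm, centred at x = 0, y = -25 mm of the box, floating on springs and four thin 6 mm corner pins that reach 116 mm above the bench. A slot 56 by 15 mm along the box's x axis surrounds the fastener. Anywhere on the plate can be pressed
- hatch (a joint): gap between hatch and frame in m: 0 fully home, 0.010 as its springs push it up. Needs about 3 N to start down and about 9 N to hold home. While the fastener lies across the slot a pin on its stem under the hatch stops the hatch at about 6 mm
- fastener_grip (a point): the middle of the fastener's steel bar, on its vertical turning axis, 130 mm above the bench, at x = -45 mm, y = -25 mm in the box frame; turns with the bar: its x axis runs along the bar. Bar 36 mm long, 10 mm thick, upright sides, from 112 to 144 mm above the bench (2 to 34 mm above the raised hatch)
- fastener (a joint): angle of the fastener's bar in rad, counter-clockwise seen from above, 0 when it lies along the hatch's slot (the box's x axis); starts at 0.75 to 1.45, so it is turned back clockwise; it can overrun to -0.3, and stays where it is left (friction about 0.05 N m)
- offcut: loose dark wood offcut 80 x 34 x 20 mm lying on the collector box beside the hatch, to be left alone; origin under its centre
- glue: white bottle, 56 mm across, 120 mm high, near the pot, to be left alone; origin at its foot
- jar: small amber glass, 64 mm across, 60 mm high, near the pot, to be left alone; origin at its foot
- tape: roll of paper tape lying flat, 90 mm across, 24 mm high, behind the collector, to be left alone; origin under its centre
- screwdriver: screwdriver, 180 mm long, lying in front of the collector, to be left alone; its x axis runs along it
- brush: flat brush, 200 mm long, lying at the left side, to be left alone; its x axis runs along it
- clamp: bar clamp with wooden jaws, 200 mm long, lying at the right side, to be left alone; its x axis runs along it
Mind the look-alikes: they are no part of the job. What is shaped like the filter_pot but orange is not meant.

How it is judged:
By the outcome, as a careful person would: the job done as asked, in the order asked, and still so for the second after the job is handed in, while the arm keeps its last pose, push and grip.
It also fails if it takes over 66 s, if anything falls off the work surface, if the arm or the gripper's body presses on something with over 40 N, if the wrist force passes 120 N, or if a joint passes its speed limit or range.

## Working session

There is one attempt and no reset: what is moved stays moved. The work goes in short steps, Python scripts to look and compute and a tool call to move; the robot and the scene stay as the last step left them, time stands still between calls to the robot, and variables do not carry over. Pictures are saved under pics/ and viewed, and the job is handed in when it is done.

Besides the shell and the picture viewer there is one more tool, called after ">>>" as name([rows], argument=value, ...), one row to a line, values as JSON. carry_out: Moves the arm, as the interface text tells. Scaled input: -1 to 1 covers 0.03 m each way for a shift and 10 degrees each way for a turn. Its arguments: {"type":"object","properties":{"plan":{"type":"array"},"force":{"type":"number"}},"required":["plan"]}

```bash
mkdir -p pics; ls; python3 - <<'E'
from cell import sensors, imaging
import cv2,pickle
o=sensors.get_obs(); print(o)
d={}
for n in ["scene","top","wrist"]:
    c=imaging.read_camera(n); d[n]=c
    cv2.imwrite(f"pics/{n}0.png",c["color"][:,:,::-1])
    print(n,{k:v for k,v in c.items() if k!="color"})
pickle.dump((o,d),open("d0.pkl","wb"))
E
```

```text
pics
{'time_s': 0.0, 'qpos': array([64.17658519, 18.43930755, -4.01667833, 83.17372638,  1.29473036,
       78.5406697 , -3.2618696 ]), 'joint_velocities': array([-0.1164137 , -0.04001237,  0.05700634, -0.01341475, -0.09425142,
       -0.05811005,  0.00872779]), 'effort': array([ 7.56492573e-04, -4.91282737e+01, -4.03596517e-01, -3.12526882e+01,
       -6.42141444e-02,  4.38247737e-02,  1.70065991e-04]), 'tool_pos': array([ 0.29108383, -0.58057077,  0.22146916]), 'tool_rot': array([-1.79891528e+02,  5.06867926e-03,  2.66323081e+01]), 'force': array([ 1.30675292,  0.23295284, -0.34505269]), 'wrist_torque': array([ 0.01601339, -0.00614045,  0.00212989]), 'grip_width': 0.08719467610557838}
scene {'mtx': array([[459.66216617,   0.        , 259.38400477],
       [  0.        , 459.66216617, 190.90782497],
       [  0.        ,   0.        ,   1.        ]]), 'extrinsics': array([[ 0.36623324,  0.93044699, -0.01190007, -0.1993774 ],
       [ 0.61290623, -0.25082913, -0.74928679, -0.2648141 ],
       [-0.70015653,  0.26712011, -0.66213872,  2.17020108],
       [ 0.        ,  0.        ,  0. 
[... 282 characters left out ...]
6418,  0.02921959, -0.09793084,  0.55488935],
       [ 0.097756  , -0.00735653, -0.99518322,  1.48165475],
       [ 0.        ,  0.        ,  0.        ,  1.        ]])}
wrist {'mtx': array([[333.94861675,   0.        , 260.42834212],
       [  0.        , 333.94861675, 197.93671918],
       [  0.        ,   0.        ,   1.        ]]), 'tool_from_camera': array([[-6.03853901e-05, -9.60793470e-01, -2.77265044e-01,
         7.60194319e-02],
       [ 9.99999637e-01,  1.77776549e-04, -8.33830012e-04,
         5.84564020e-04],
       [ 8.50429653e-04, -2.77264994e-01,  9.60793110e-01,
        -1.61100307e-01],
       [ 0.00000000e+00,  0.00000000e+00,  0.00000000e+00,
         1.00000000e+00]])}
```

View pics/scene0.png

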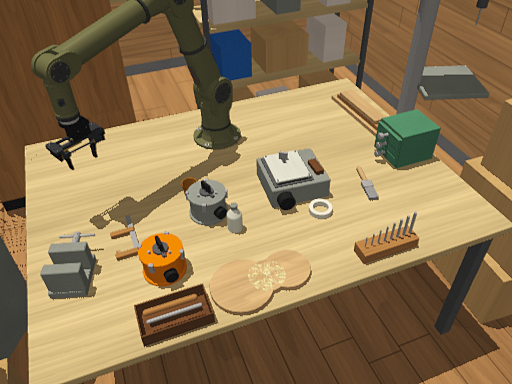

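View pics/top0.png

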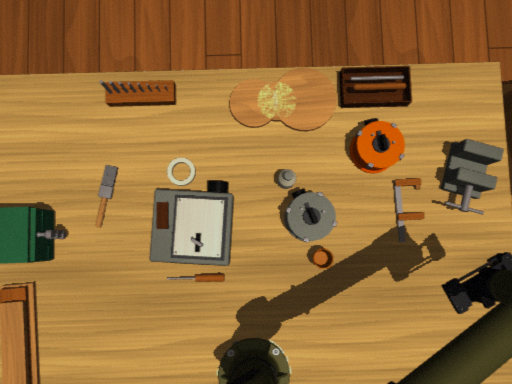

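View pics/wrist0.png

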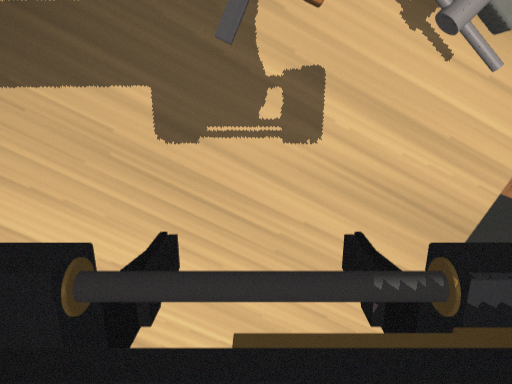

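Scene and top views: the possible pots are the grey one (top 311,215; scene 207,200) and the orange one (top 378,146; scene 161,258). I choose the grey one. The possible boxes are the grey collector (top 192,227) and the green box (top 27,234). The collector with the white hatch and winged fastener (top 196,242) is the one I want. Next I'll take a close crop.

```bash
cat > h.py <<'E'
import numpy as np, cv2, pickle
from scipy.spatial.transform import Rotation as R
def ray(c,uv,z,o=None):
    K=c["mtx"]; d=np.linalg.inv(K)@[uv[0],uv[1],1]
    if "extrinsics" in c: E=np.linalg.inv(c["extrinsics"])
    else:
        T=np.eye(4); T[:3,:3]=R.from_euler('xyz',o["tool_rot"],degrees=True).as_matrix(); T[:3,3]=o["tool_pos"]
        E=T@c["tool_from_camera"]
    p=E[:3,3]; v=E[:3,:3]@d
    return p+v*(z-p[2])/v[2]
def proj(c,P,o=None):
    P=np.atleast_2d(P)
    if "extrinsics" in c: E=c["extrinsics"]
    else:
        T=np.eye(4); T[:3,:3]=R.from_euler('xyz',o["tool_rot"],degrees=True).as_matrix(); T[:3,3]=o["tool_pos"]
        E=np.linalg.inv(T@c["tool_from_camera"])
    q=(c["mtx"]@(E[:3,:3]@P.T+E[:3,3:])).T
    return q[:,:2]/q[:,2:]
E
python3 - <<'E'
from h import *
o,d=pickle.load(open("d0.pkl","rb"))
im=d["top"]["color"][:,:,::-1]
a=cv2.resize(im[165:275,140:250],None,fx=5,fy=5,interpolation=cv2.INTER_CUBIC)
b=cv2.resize(im[165:275,260:310+60],None,fx=5,fy=5,interpolation=cv2.INTER_CUBIC)[:, :]
cv2.imwrite("pics/c1.png",a);cv2.imwrite("pics/c2.png",b)
for n,uv,z in [("fast",(197,242),.144),("pot",(312,215),.146)]:
    print(n,ray(d["top"],uv,z))
E
```

```text
fast [0.4130628  0.15446305 0.144     ]
pot [ 0.48123019 -0.18129472  0.146     ]
```

View pics/c1.png

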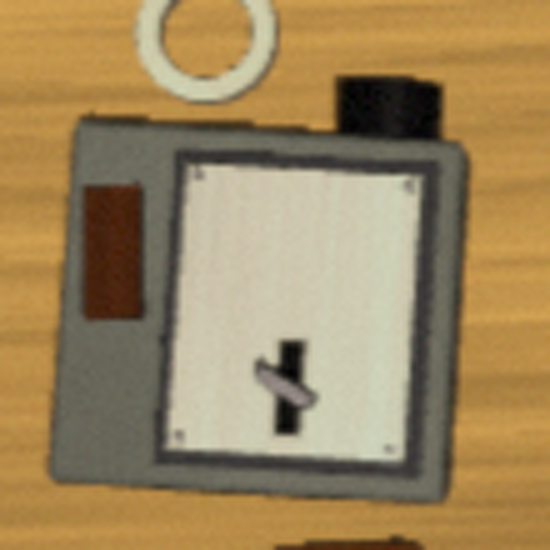

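View pics/c2.png

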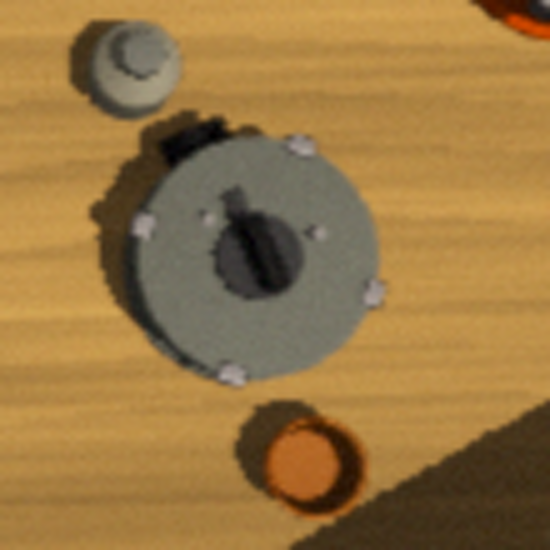

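The crops confirm both choices. In the first, the grey collector has its steel wing across the slot, with corner pins at crop (199,174), (408,187), (180,436) and (390,449). In the second, the grey pot has its black bar at crop (258,255) and its hose to the upper left. Next I fit the collector pose and work out the approach to the pot.

```bash
cat >> h.py <<'E'
def delta(o,target,yaw):
    Rm=R.from_euler('xyz',o["tool_rot"],degrees=True)
    T=R.from_euler('xyz',[180,0,yaw],degrees=True)
    d=Rm.inv().apply(np.array(target)-o["tool_pos"])
    r=(Rm.inv()*T).as_rotvec(degrees=True)
    print("shift mm(tool)",(d*1000).round(1),"units",(d/.03).round(2),"| turn deg",r.round(2),"units",(r/10).round(2))
E
python3 - <<'E'
from h import *
o,d=pickle.load(open("d0.pkl","rb"))
c=d["top"]
P=[ray(c,(140+(u+.5)/5-.5,165+(v+.5)/5-.5),.116)[:2] for u,v in [(199,174),(408,187),(180,436),(390,449)]]
P=np.array(P);m=P.mean(0)
print(P,m)
ex=(P[0]+P[1]-P[2]-P[3]); yaw=np.arctan2(ex[1],ex[0]); print(np.degrees(yaw))
ey=(P[0]+P[2]-P[1]-P[3]); print(np.degrees(np.arctan2(ey[1],ey[0]))-90, np.linalg.norm(ex)/2,np.linalg.norm(ey)/2)
x=np.array([np.cos(yaw),np.sin(yaw)])
print("fast",m-.045*x,"press",m+.035*x)
f=[ray(c,(140+u/5,165+v/5),.144)[:2] for u,v in [(262,364),(312,402)]]
print(f); v=f[0]-f[1]; print(np.degrees(np.arctan2(v[1],v[0])),np.linalg.norm(v), (f[0]+f[1])/2)
print("lid",ray(c,(260+258/5,165+258/5),.102),"bar",ray(c,(260+262/5,165+250/5),.146))
delta(o,[.481,-.181,.25],29)
E
```

```text
[[0.54094113 0.20758049]
 [0.52951623 0.0834181 ]
 [0.38633467 0.22105796]
 [0.37503671 0.09763748]] [0.45795718 0.15242351]
-5.120533562362162
-5.243848364116033 0.15516221579632025 0.12431170600667042
fast [0.41313677 0.15643981] press [0.4928175  0.14929971]
[array([0.4255609, 0.1675454]), array([0.40281576, 0.13904667])]
51.40626004556431 0.0364625729948076 [0.41418833 0.15329604]
lid [ 0.47881793 -0.18569239  0.102     ] bar [ 0.48119581 -0.18245805  0.146     ]
shift mm(tool) [ 348.9 -272.1  -28. ] units [11.63 -9.07 -0.93] | turn deg [-0.11  0.   -2.37] units [-0.01  0.   -0.24]
```

>>> carry_out([
  {"dx":0.97,"dy":-0.76,"dz":-0.3,"fingers":-1},
  {"dx":0.97,"dy":-0.76,"dz":-0.3},
  {"dx":0.97,"dy":-0.76,"dz":-0.3},
  {"dx":0.97,"dy":-0.76},
  {"dx":0.97,"dy":-0.76},
  {"dx":0.97,"dy":-0.76},
  {"dx":0.97,"dy":-0.76},
  {"dx":0.97,"dy":-0.76},
  {"dx":0.97,"dy":-0.76},
  {"dx":0.97,"dy":-0.76},
  {"dx":0.97,"dy":-0.75},
  {"dx":0.96,"dy":-0.72,"rz":-0.24},
])

```text
validation failed for argument at $.pl...
```

>>> carry_out([
  {"fingers":-1},
  {},
])

```text
validation failed for argument at $.pl...
```

```bash
python3 - <<'E'
from cell import sensors, imaging
from h import *
o=sensors.get_obs(); print(o["time_s"],o["tool_pos"],o["tool_rot"],o["force"],o["qpos"])
c=imaging.read_camera("wrist"); pickle.dump((o,c),open("w1.pkl","wb"))
cv2.imwrite("pics/w1.png",c["color"][:,:,::-1])
a=c["color"][100:260,170:350,::-1]
cv2.imwrite("pics/w1c.png",cv2.resize(a,None,fx=3.5,fy=3.5,interpolation=cv2.INTER_CUBIC))
E
```

```text
0.15 [ 0.29112445 -0.58069186  0.22171352] [-1.79916047e+02  4.47264297e-03  2.66338132e+01] [ 0.24775668  0.4507284  -0.65348894] [64.17828885 18.42944611 -4.01647904 83.15858964  1.294704   78.54112117
 -3.25812917]
```

View pics/w1.png

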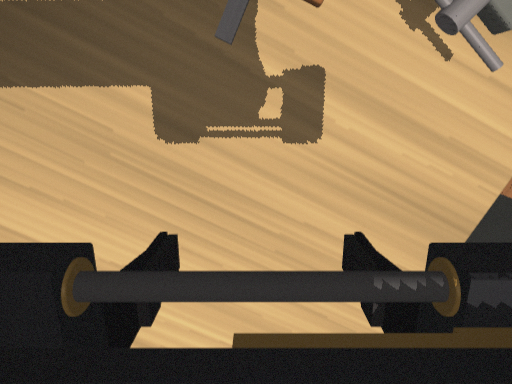

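View pics/w1c.png

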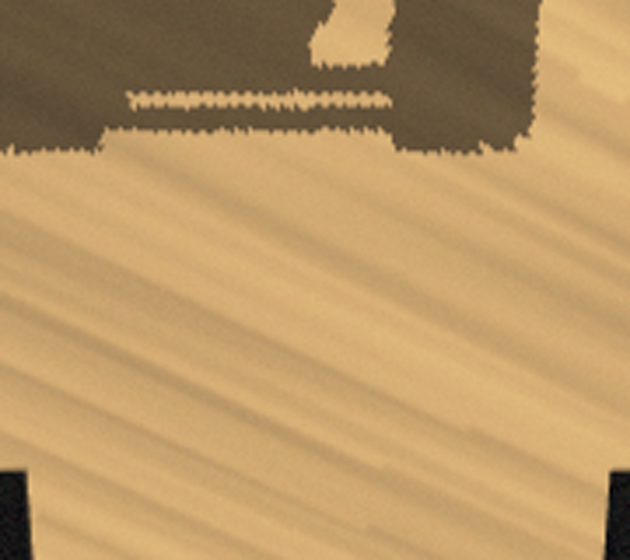

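The arm hasn't moved: both calls were refused, so each row probably needs every field. I'll write the rows out in full.

>>> carry_out([
  {"fingers":-1,"dx":0.97,"dy":-0.76,"dz":-0.3,"rx":0,"ry":0,"rz":0},
  {"fingers":-1,"dx":0.97,"dy":-0.76,"dz":-0.3,"rx":0,"ry":0,"rz":0},
  {"fingers":-1,"dx":0.97,"dy":-0.76,"dz":-0.3,"rx":0,"ry":0,"rz":0},
  {"fingers":-1,"dx":0.97,"dy":-0.76,"dz":0,"rx":0,"ry":0,"rz":0},
  {"fingers":-1,"dx":0.97,"dy":-0.76,"dz":0,"rx":0,"ry":0,"rz":0},
  {"fingers":-1,"dx":0.97,"dy":-0.76,"dz":0,"rx":0,"ry":0,"rz":0},
  {"fingers":-1,"dx":0.97,"dy":-0.76,"dz":0,"rx":0,"ry":0,"rz":0},
  {"fingers":-1,"dx":0.97,"dy":-0.76,"dz":0,"rx":0,"ry":0,"rz":0},
  {"fingers":-1,"dx":0.97,"dy":-0.76,"dz":0,"rx":0,"ry":0,"rz":0},
  {"fingers":-1,"dx":0.97,"dy":-0.76,"dz":0,"rx":0,"ry":0,"rz":0},
  {"fingers":-1,"dx":0.97,"dy":-0.75,"dz":0,"rx":0,"ry":0,"rz":0},
  {"fingers":-1,"dx":0.96,"dy":-0.72,"dz":0,"rx":0,"ry":0,"rz":-0.24},
])

```text
time_s: 1.7
tool_pos: [0.4817, -0.1801, 0.2495]
tool_rot: [180.0, 0.0, 29.1]
force: [-0.7, -0.8, -0.4]
grip_width: 0.0872
```

```bash
cat > snap.py <<'E'
import sys
from cell import sensors, imaging
from h import *
n=sys.argv[1]
o=sensors.get_obs(); print(o["time_s"],o["tool_pos"].round(4),o["tool_rot"].round(2),o["force"].round(1),o["qpos"].round(1))
c=imaging.read_camera("wrist"); pickle.dump((o,c),open(n+".pkl","wb"))
a=c["color"][80:280,160:380,::-1]
cv2.imwrite(f"pics/{n}.png",cv2.resize(a,None,fx=3,fy=3,interpolation=cv2.INTER_CUBIC))
E
python3 snap.py w2
```

```text
1.7 [ 0.4817 -0.1801  0.2495] [1.7998e+02 1.0000e-02 2.9150e+01] [-0.7 -0.8 -0.4] [ 40.2   2.1 -23.1  99.1   0.9  78.9 -43.9]
```

View pics/w2.png

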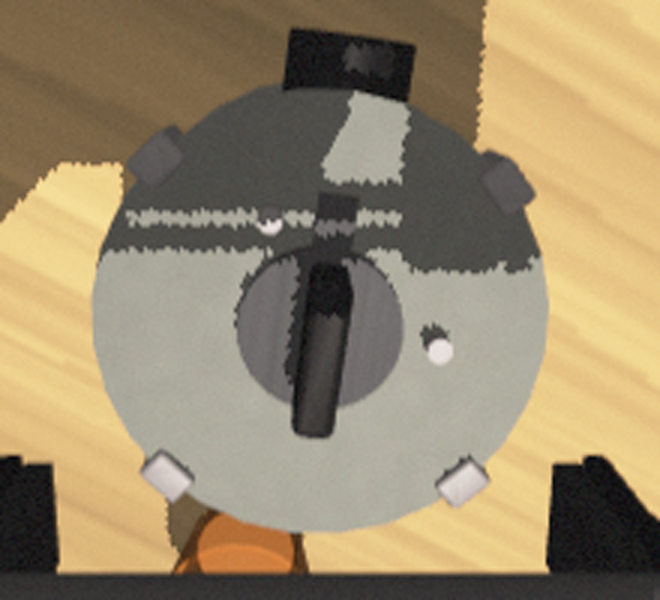

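The view shows the grey pot with its black bar from crop (330,265) to (314,437), about 5° off the tool's x axis. The hose stub is at the top (350,65), the amber jar at the bottom (245,550).

```bash
python3 - <<'E'
from h import *
o,c=pickle.load(open("w2.pkl","rb"))
f=lambda u,v,z: ray(c,(160+(u+.5)/3-.5,80+(v+.5)/3-.5),z,o)[:2]
a,b=f(332,266,.146),f(314,435,.146); v=a-b
print(a,b,(a+b)/2,np.linalg.norm(v),np.degrees(np.arctan2(v[1],v[0])))
print("disc(z.110..114)",f(320,327,.111), "lid",f(320,305,.102))
ci=(a+b)/2; yaw=np.degrees(np.arctan2(v[1],v[0]))
h=f(348,80,.07)
print('hose', h)
delta(o,[ci[0],ci[1],.121],yaw)
E
```

```text
[ 0.50711635 -0.17553311] [ 0.46268353 -0.19496352] [ 0.48489994 -0.18524831] 0.04849552746145429 23.6196918626144
disc(z.110..114) [ 0.48323216 -0.18597131] lid [ 0.48752975 -0.18371686]
hose [ 0.5516352  -0.15870268]
shift mm(tool) [  0.3   6.  128.6] units [0.01 0.2  4.29] | turn deg [0.02 0.01 5.53] units [0.   0.   0.55]
```

>>> carry_out([
  {"fingers":-0.4,"dx":0,"dy":0.2,"dz":0.4,"rx":0,"ry":0,"rz":0.55},
  {"fingers":-0.4,"dx":0,"dy":0,"dz":0.9,"rx":0,"ry":0,"rz":0},
  {"fingers":-0.4,"dx":0,"dy":0,"dz":0.9,"rx":0,"ry":0,"rz":0},
  {"fingers":-0.4,"dx":0,"dy":0,"dz":0.9,"rx":0,"ry":0,"rz":0},
  {"fingers":-0.4,"dx":0,"dy":0,"dz":0.7,"rx":0,"ry":0,"rz":0},
  {"fingers":-0.4,"dx":0,"dy":0,"dz":0.38,"rx":0,"ry":0,"rz":0},
  {"fingers":-0.4,"dx":0,"dy":0,"dz":0.2,"rx":0,"ry":0,"rz":0},
  {"fingers":-0.4,"dx":0,"dy":0,"dz":0,"rx":0,"ry":0,"rz":0},
])

```text
time_s: 2.75
tool_pos: [0.4844, -0.1867, 0.1183]
tool_rot: [180.0, -0.0, 23.5]
force: [0.1, -0.2, 0.2]
grip_width: 0.0609
```

```bash
python3 snap.py w3
```

```text
2.75 [ 0.4844 -0.1867  0.1183] [179.99  -0.    23.55] [ 0.1 -0.2  0.2] [ 39.6   8.3 -23.  108.3   3.6  64.  -51.3]
```

View pics/w3.png

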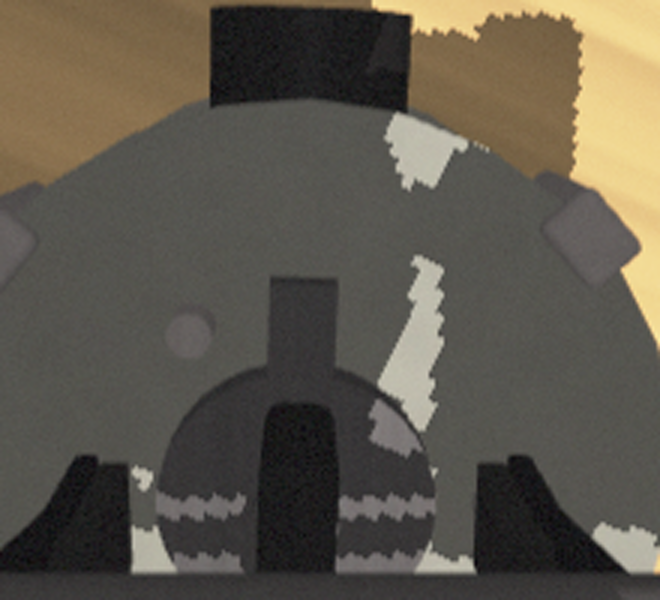

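The bar (crop 258–338) stands straight and centred between the fingers (131 and 477). I'll close on it.

>>> carry_out([
  {"fingers":1,"dx":0,"dy":0,"dz":0,"rx":0,"ry":0,"rz":0},
  {"fingers":1,"dx":0,"dy":0,"dz":0,"rx":0,"ry":0,"rz":0},
  {"fingers":1,"dx":0,"dy":0,"dz":0,"rx":0,"ry":0,"rz":0},
  {"fingers":1,"dx":0,"dy":0,"dz":0,"rx":0,"ry":0,"rz":0},
  {"fingers":1,"dx":0,"dy":0,"dz":0,"rx":0,"ry":0,"rz":0},
  {"fingers":1,"dx":0,"dy":0,"dz":0,"rx":0,"ry":0,"rz":0},
], force=30)

```text
time_s: 3.55
tool_pos: [0.4837, -0.1858, 0.1181]
tool_rot: [-179.9, 0.0, 23.5]
force: [-2.0, 2.7, 1.2]
grip_width: 0.0123
```

>>> carry_out([
  {"fingers":1,"dx":0,"dy":0,"dz":0,"rx":0,"ry":0,"rz":0.6},
  {"fingers":1,"dx":0,"dy":0,"dz":0,"rx":0,"ry":0,"rz":0.7},
  {"fingers":1,"dx":0,"dy":0,"dz":0,"rx":0,"ry":0,"rz":0.7},
  {"fingers":1,"dx":0,"dy":0,"dz":0,"rx":0,"ry":0,"rz":0.7},
  {"fingers":1,"dx":0,"dy":0,"dz":0,"rx":0,"ry":0,"rz":0.7},
  {"fingers":1,"dx":0,"dy":0,"dz":0,"rx":0,"ry":0,"rz":0.7},
  {"fingers":1,"dx":0,"dy":0,"dz":0,"rx":0,"ry":0,"rz":0.7},
  {"fingers":1,"dx":0,"dy":0,"dz":0,"rx":0,"ry":0,"rz":0.7},
  {"fingers":1,"dx":0,"dy":0,"dz":0,"rx":0,"ry":0,"rz":0},
])

```text
time_s: 4.68
tool_pos: [0.4836, -0.1879, 0.1181]
tool_rot: [179.9, 0.0, -31.4]
force: [-1.6, -2.9, 0.2]
grip_width: 0.012
```

```bash
python3 -c "
from cell import sensors
o=sensors.get_obs();print(o['tool_rot'],o['force'],o['wrist_torque'],o['grip_width'])"
```

```text
[ 1.79895151e+02  3.98521748e-05 -3.14148071e+01] [-1.55311732 -2.90165179  0.156866  ] [-0.5224757   0.41244864  0.18051289] 0.011950059375372989
```

>>> carry_out([
  {"fingers":1,"dx":0,"dy":0,"dz":0,"rx":0,"ry":0,"rz":0.5},
  {"fingers":1,"dx":0,"dy":0,"dz":0,"rx":0,"ry":0,"rz":0.3},
  {"fingers":1,"dx":0,"dy":0,"dz":0,"rx":0,"ry":0,"rz":0},
])

```text
time_s: 5.05
tool_pos: [0.4834, -0.1881, 0.1181]
tool_rot: [179.9, -0.0, -39.3]
force: [-1.8, -4.3, 1.3]
grip_width: 0.0119
```

```bash
python3 -c "
from cell import sensors
o=sensors.get_obs();print(o['tool_rot'],o['force'],o['wrist_torque'],o['grip_width'])"; python3 snap.py w4
```

```text
[ 1.79870083e+02 -2.17058802e-02 -3.93289323e+01] [-1.82305558 -4.3339477   1.29808902] [-0.88655303  0.68780259  0.36859199] 0.011884443644336773
5.05 [ 0.4834 -0.1881  0.1181] [ 1.7987e+02 -2.0000e-02 -3.9330e+01] [-1.8 -4.3  1.3] [  35.4    8.   -18.3  108.5    2.9   64.  -113.4]
```

View pics/w4.png

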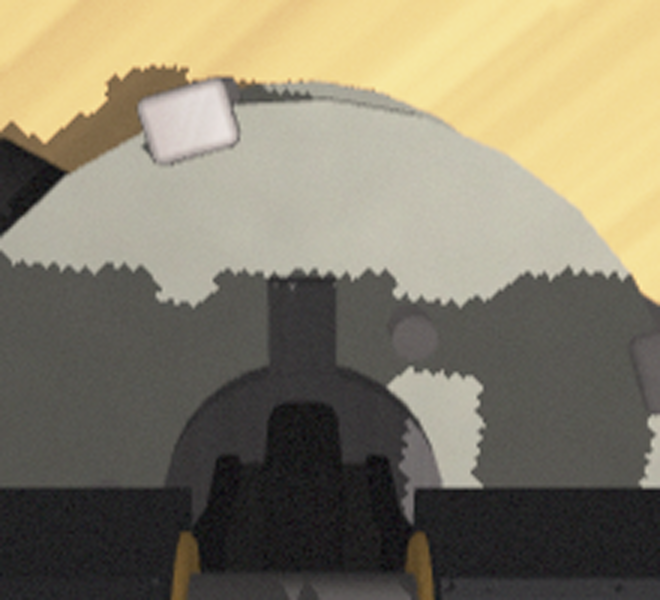

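The tool turned 62.8° and the moment jumped from 0.18 to 0.37 N m, well above the spring's 0.15, so the bar looks to be at the stop. I'll nudge a little further to confirm that the moment rises.

>>> carry_out([
  {"fingers":1,"dx":0,"dy":0,"dz":0,"rx":0,"ry":0,"rz":0.2},
  {"fingers":1,"dx":0,"dy":0,"dz":0,"rx":0,"ry":0,"rz":0},
])

```text
time_s: 5.35
tool_pos: [0.4835, -0.1882, 0.1181]
tool_rot: [179.9, -0.0, -41.3]
force: [-2.0, -4.9, 0.6]
grip_width: 0.0117
```

```bash
python3 -c "
from cell import sensors
o=sensors.get_obs();print(o['tool_rot'],o['force'],o['wrist_torque'],o['grip_width'])"; python3 snap.py w5; python3 - <<'E'
from h import *
a=pickle.load(open("w4.pkl","rb"))[1]["color"];b=pickle.load(open("w5.pkl","rb"))[1]["color"]
cv2.imwrite("pics/w45.png",cv2.resize(np.hstack([a[150:260,220:320],b[150:260,220:320]])[:,:,::-1],None,fx=4,fy=4))
E
```

```text
[ 1.79862102e+02 -4.56447486e-02 -4.12901603e+01] [-1.96939344 -4.92806313  0.57552554] [-0.96425109  0.62049154  0.6216175 ] 0.011658267360385785
5.35 [ 0.4835 -0.1882  0.1181] [ 1.7986e+02 -5.0000e-02 -4.1290e+01] [-2.  -4.9  0.6] [  35.2    8.   -18.2  108.5    2.9   63.9 -115.4]
```

View pics/w45.png

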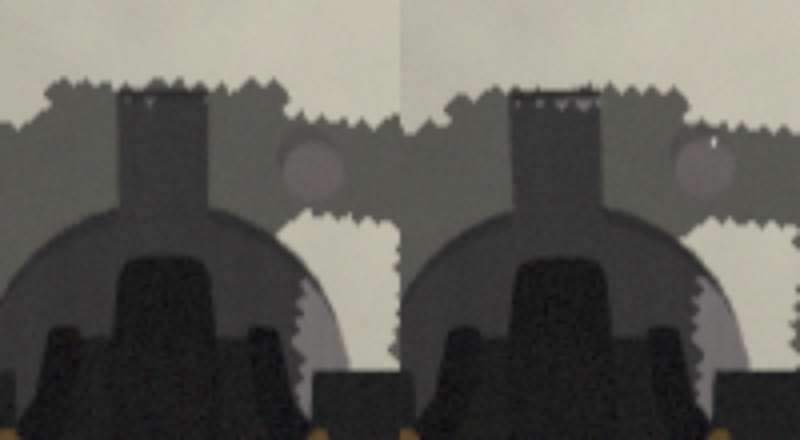

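Two more degrees raised the moment to 0.62 N m, while the tab stayed fixed relative to the lid stud. That confirms the stop. Now I release and lift.

>>> carry_out([
  {"fingers":1,"dx":0,"dy":0,"dz":0,"rx":0,"ry":0,"rz":-0.3},
  {"fingers":-1,"dx":0,"dy":0,"dz":0,"rx":0,"ry":0,"rz":0},
  {"fingers":-1,"dx":0,"dy":0,"dz":0,"rx":0,"ry":0,"rz":0},
  {"fingers":-1,"dx":0,"dy":0,"dz":0,"rx":0,"ry":0,"rz":0},
  {"fingers":-1,"dx":0,"dy":0,"dz":0,"rx":0,"ry":0,"rz":0},
  {"fingers":-1,"dx":0,"dy":0,"dz":0,"rx":0,"ry":0,"rz":0},
  {"fingers":-1,"dx":0,"dy":0,"dz":-0.4,"rx":0,"ry":0,"rz":0},
  {"fingers":-1,"dx":0,"dy":0,"dz":-0.9,"rx":0,"ry":0,"rz":0},
  {"fingers":-1,"dx":0,"dy":0,"dz":-1,"rx":0,"ry":0,"rz":0},
  {"fingers":-1,"dx":0,"dy":0,"dz":-1,"rx":0,"ry":0,"rz":0},
  {"fingers":-1,"dx":0,"dy":0,"dz":-1,"rx":0,"ry":0,"rz":0},
  {"fingers":-1,"dx":0,"dy":0,"dz":0,"rx":0,"ry":0,"rz":0},
])

```text
time_s: 6.9
tool_pos: [0.4856, -0.1867, 0.2504]
tool_rot: [-179.9, -0.3, -38.4]
force: [-0.8, 0.4, -0.5]
grip_width: 0.0867
```

```bash
python3 snap.py w6; python3 - <<'E'
from h import *
o,c=pickle.load(open("w6.pkl","rb"))
delta(o,[.4136,.155,.25],51.4)
delta(o,[.4136,.155,.25],51.4-180)
E
```

```text
6.9 [ 0.4856 -0.1867  0.2504] [-179.91   -0.28  -38.45] [-0.8  0.4 -0.5] [  35.9    2.4  -18.3   98.7    0.8   78.7 -111. ]
shift mm(tool) [-268.8 -222.9   -0.6] units [-8.96 -7.43 -0.02] | turn deg [  0.15  -0.29 -89.85] units [ 0.02 -0.03 -8.98]
shift mm(tool) [-268.8 -222.9   -0.6] units [-8.96 -7.43 -0.02] | turn deg [-0.29 -0.15 90.15] units [-0.03 -0.02  9.02]
```

View pics/w6.png

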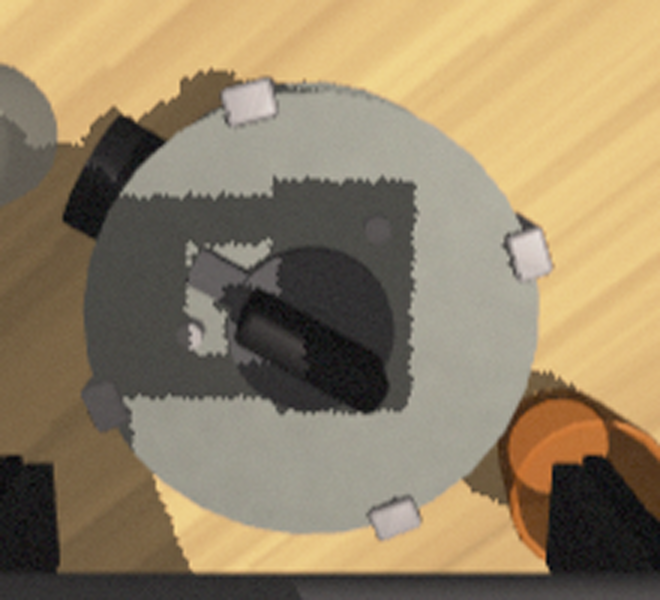

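The bar has returned to rest, pointing at the hose (crop 310,345). Next is the fastener.

>>> carry_out([
  {"fingers":-1,"dx":-0.9,"dy":-0.75,"dz":0,"rx":0,"ry":0,"rz":0},
  {"fingers":-1,"dx":-0.9,"dy":-0.75,"dz":0,"rx":0,"ry":0,"rz":0},
  {"fingers":-1,"dx":-0.9,"dy":-0.75,"dz":0,"rx":0,"ry":0,"rz":0},
  {"fingers":-1,"dx":-0.9,"dy":-0.75,"dz":0,"rx":0,"ry":0,"rz":0},
  {"fingers":-1,"dx":-0.9,"dy":-0.75,"dz":0,"rx":0,"ry":0,"rz":0},
  {"fingers":-1,"dx":-0.9,"dy":-0.75,"dz":0,"rx":0,"ry":0,"rz":0},
  {"fingers":-1,"dx":-0.9,"dy":-0.75,"dz":0,"rx":0,"ry":0,"rz":0},
  {"fingers":-1,"dx":-0.9,"dy":-0.75,"dz":0,"rx":0,"ry":0,"rz":0},
  {"fingers":-1,"dx":-0.9,"dy":-0.75,"dz":0,"rx":0,"ry":0,"rz":0},
  {"fingers":-1,"dx":-0.86,"dy":-0.68,"dz":0,"rx":0,"ry":0,"rz":0},
  {"fingers":-1,"dx":0,"dy":0,"dz":0,"rx":0,"ry":0,"rz":-0.9},
  {"fingers":-1,"dx":0,"dy":0,"dz":0,"rx":0,"ry":0,"rz":-0.9},
])

```text
time_s: 8.45
tool_pos: [0.4112, 0.1553, 0.2459]
tool_rot: [179.9, 0.1, -20.1]
force: [-0.8, 0.9, -0.9]
grip_width: 0.0868
```

>>> carry_out([
  {"fingers":-1,"dx":0,"dy":0,"dz":0,"rx":0,"ry":0,"rz":-0.9},
  {"fingers":-1,"dx":0,"dy":0,"dz":0,"rx":0,"ry":0,"rz":-0.9},
  {"fingers":-1,"dx":0,"dy":0,"dz":0,"rx":0,"ry":0,"rz":-0.9},
  {"fingers":-1,"dx":0,"dy":0,"dz":0,"rx":0,"ry":0,"rz":-0.9},
  {"fingers":-1,"dx":0,"dy":0,"dz":0,"rx":0,"ry":0,"rz":-0.9},
  {"fingers":-1,"dx":0,"dy":0,"dz":0,"rx":0,"ry":0,"rz":-0.9},
  {"fingers":-1,"dx":0,"dy":0,"dz":0,"rx":0,"ry":0,"rz":-0.9},
  {"fingers":-1,"dx":0,"dy":0,"dz":0,"rx":0,"ry":0,"rz":-0.9},
  {"fingers":-1,"dx":0,"dy":0,"dz":0,"rx":0,"ry":0,"rz":0},
])

```text
time_s: 9.57
tool_pos: [0.4115, 0.1549, 0.2461]
tool_rot: [-179.9, 0.1, 51.4]
force: [0.4, -0.2, 0.3]
grip_width: 0.087
```

```bash
python3 snap.py w7
```

```text
9.575 [0.4115 0.1549 0.2461] [-1.7992e+02  1.0000e-01  5.1450e+01] [ 0.4 -0.2  0.3] [ 12.   -7.9 -32.5 107.8  -4.4  79.  -57.9]
```

View pics/w7.png

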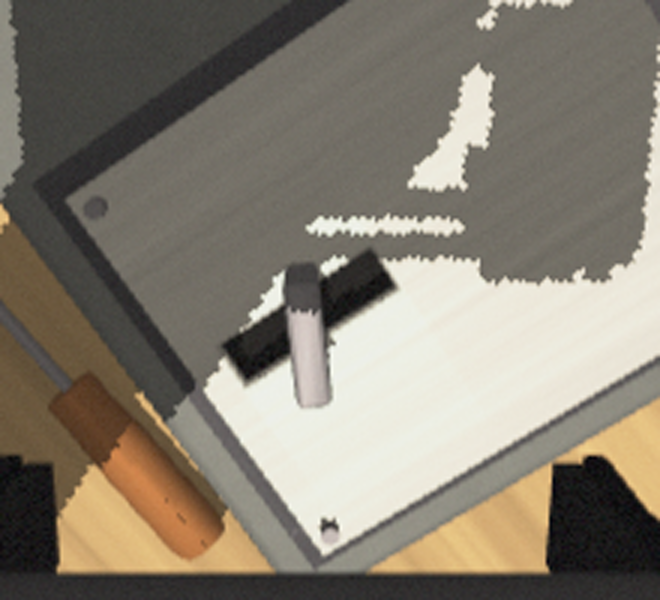

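The view shows the steel bar from crop (302,266) to (313,403), lying across the dark slot, whose ends are at (385,270) and (235,363). Hatch pins are at (95,207) and (330,535).

```bash
python3 - <<'E'
from h import *
o,c=pickle.load(open("w7.pkl","rb"))
f=lambda u,v,z: ray(c,(160+(u+.5)/3-.5,80+(v+.5)/3-.5),z,o)[:2]
ang=lambda v:np.degrees(np.arctan2(v[1],v[0]))
a,b=f(302,266,.144),f(314,403,.144); v=a-b
print((a+b)/2,np.linalg.norm(v),ang(v))
s1,s2=f(385,270,.110),f(234,363,.110); print("slot",(s1+s2)/2,np.linalg.norm(s1-s2),ang(s1-s2))
p,q=f(95,207,.116),f(330,535,.116); print("pins",p,q,np.linalg.norm(p-q),ang(p-q)-90)
ci=((a+b)/2+(s1+s2)/2)/2
print(ci); delta(o,[*ci,.119],ang(v))
E
```

```text
[0.41608643 0.15781708] 0.03869758534959531 56.372415148621045
slot [0.41423292 0.15514341] 0.05457175245213528 -6.1106814595389
pins [0.38714618 0.22069291] [0.3759878  0.09597757] 0.12521352209173375 -5.1126848486666745
[0.41515967 0.15648024]
shift mm(tool) [  3.7   2.1 127.1] units [0.12 0.07 4.24] | turn deg [-0.09  0.1  -4.92] units [-0.01  0.01 -0.49]
```

>>> carry_out([
  {"fingers":-0.4,"dx":0.12,"dy":0.07,"dz":0.4,"rx":0,"ry":0,"rz":-0.4},
  {"fingers":-0.4,"dx":0,"dy":0,"dz":0.9,"rx":0,"ry":0,"rz":0},
  {"fingers":-0.4,"dx":0,"dy":0,"dz":0.9,"rx":0,"ry":0,"rz":0},
  {"fingers":-0.4,"dx":0,"dy":0,"dz":0.9,"rx":0,"ry":0,"rz":0},
  {"fingers":-0.4,"dx":0,"dy":0,"dz":0.7,"rx":0,"ry":0,"rz":0},
  {"fingers":-0.4,"dx":0,"dy":0,"dz":0.4,"rx":0,"ry":0,"rz":0},
  {"fingers":-0.4,"dx":0,"dy":0,"dz":0,"rx":0,"ry":0,"rz":0},
])

```text
time_s: 10.5
tool_pos: [0.4156, 0.1564, 0.1205]
tool_rot: [-179.9, 0.1, 55.5]
force: [-0.7, -0.1, -0.3]
grip_width: 0.0606
```

```bash
python3 snap.py w8
```

```text
10.5 [0.4156 0.1564 0.1205] [-1.7993e+02  7.0000e-02  5.5470e+01] [-0.7 -0.1 -0.3] [ 10.9  -1.  -34.3 117.2  -0.6  63.7 -57.6]
```

View pics/w8.png

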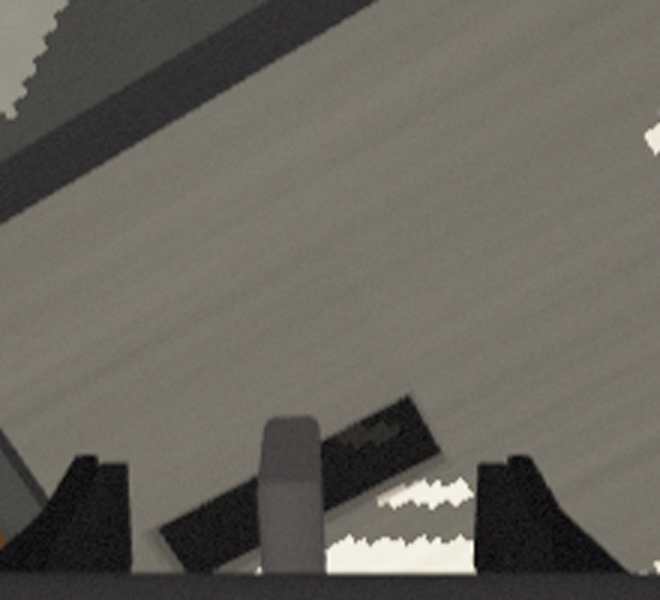

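The bar sits at crop x 258–325, about 2 mm left of centre between the fingers. I'll correct that and grip.

>>> carry_out([
  {"fingers":-0.4,"dx":0,"dy":-0.06,"dz":0,"rx":0,"ry":0,"rz":0},
  {"fingers":1,"dx":0,"dy":0,"dz":0,"rx":0,"ry":0,"rz":0},
  {"fingers":1,"dx":0,"dy":0,"dz":0,"rx":0,"ry":0,"rz":0},
  {"fingers":1,"dx":0,"dy":0,"dz":0,"rx":0,"ry":0,"rz":0},
  {"fingers":1,"dx":0,"dy":0,"dz":0,"rx":0,"ry":0,"rz":0},
  {"fingers":1,"dx":0,"dy":0,"dz":0,"rx":0,"ry":0,"rz":0},
  {"fingers":1,"dx":0,"dy":0,"dz":0,"rx":0,"ry":0,"rz":0},
], force=25)

```text
time_s: 11.42
tool_pos: [0.4148, 0.1575, 0.1211]
tool_rot: [180.0, 0.0, 55.5]
force: [0.9, -1.1, -0.8]
grip_width: 0.0099
```

>>> carry_out([
  {"fingers":1,"dx":0,"dy":0,"dz":0,"rx":0,"ry":0,"rz":0.6},
  {"fingers":1,"dx":0,"dy":0,"dz":0,"rx":0,"ry":0,"rz":0.7},
  {"fingers":1,"dx":0,"dy":0,"dz":0,"rx":0,"ry":0,"rz":0.7},
  {"fingers":1,"dx":0,"dy":0,"dz":0,"rx":0,"ry":0,"rz":0.7},
  {"fingers":1,"dx":0,"dy":0,"dz":0,"rx":0,"ry":0,"rz":0.7},
  {"fingers":1,"dx":0,"dy":0,"dz":0,"rx":0,"ry":0,"rz":0.7},
  {"fingers":1,"dx":0,"dy":0,"dz":0,"rx":0,"ry":0,"rz":0.7},
  {"fingers":1,"dx":0,"dy":0,"dz":0,"rx":0,"ry":0,"rz":0.7},
  {"fingers":1,"dx":0,"dy":0,"dz":0,"rx":0,"ry":0,"rz":0.55},
  {"fingers":1,"dx":0,"dy":0,"dz":0,"rx":0,"ry":0,"rz":0},
])

```text
time_s: 12.68
tool_pos: [0.4158, 0.1554, 0.1211]
tool_rot: [179.8, -0.1, -5.1]
force: [3.1, -4.5, -1.6]
grip_width: 0.0098
```

```bash
python3 snap.py w9
```

```text
12.675 [0.4158 0.1554 0.1211] [ 1.7984e+02 -1.0000e-01 -5.0900e+00] [ 3.1 -4.5 -1.6] [  11.6   -1.2  -35.   117.3   -0.5   63.7 -118.2]
```

View pics/w9.png

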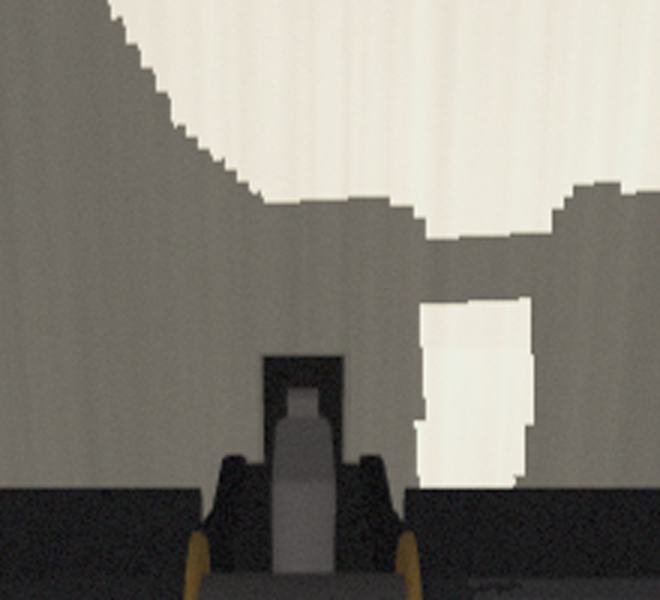

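The bar is parallel to the slot and centred in it (slot crop x 263–343, bar 272–335). I'll release and lift.

>>> carry_out([
  {"fingers":-0.4,"dx":0,"dy":0,"dz":0,"rx":0,"ry":0,"rz":0},
  {"fingers":-0.4,"dx":0,"dy":0,"dz":0,"rx":0,"ry":0,"rz":0},
  {"fingers":-0.4,"dx":0,"dy":0,"dz":0,"rx":0,"ry":0,"rz":0},
  {"fingers":-0.4,"dx":0,"dy":0,"dz":0,"rx":0,"ry":0,"rz":0},
  {"fingers":-0.4,"dx":0,"dy":0,"dz":-0.4,"rx":0,"ry":0,"rz":0},
  {"fingers":-0.4,"dx":0,"dy":0,"dz":-0.9,"rx":0,"ry":0,"rz":0},
  {"fingers":-0.4,"dx":0,"dy":0,"dz":-1,"rx":0,"ry":0,"rz":0},
  {"fingers":-0.4,"dx":0,"dy":0,"dz":-1,"rx":0,"ry":0,"rz":0},
  {"fingers":-0.4,"dx":0,"dy":0,"dz":-1,"rx":0,"ry":0,"rz":0},
  {"fingers":-0.4,"dx":0,"dy":0,"dz":0,"rx":0,"ry":0,"rz":0},
])

```text
time_s: 13.98
tool_pos: [0.4163, 0.1584, 0.2532]
tool_rot: [-179.9, -0.3, -5.0]
force: [0.7, 0.1, 0.1]
grip_width: 0.0607
```

```bash
python3 snap.py w10;  python3 - <<'E'
from h import *
o,c=pickle.load(open("w10.pkl","rb"))
delta(o,[.495,.149,.125],-5.1)
E
```

```text
13.975 [0.4163 0.1584 0.2532] [-179.91   -0.32   -4.96] [0.7 0.1 0.1] [  12.6   -7.8  -33.2  106.8   -4.3   79.4 -114.6]
shift mm(tool) [ 78.5   2.7 128.6] units [2.62 0.09 4.29] | turn deg [-0.09 -0.32  0.14] units [-0.01 -0.03  0.01]
```

View pics/w10.png

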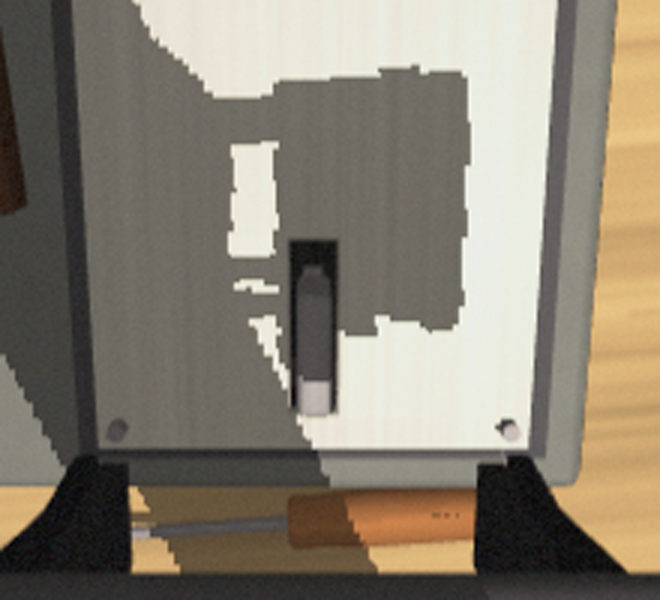

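The fastener is released and lies along the slot (crop 290–338). Now I close the fingers and move over the press point.

>>> carry_out([
  {"fingers":1,"dx":0.9,"dy":0.03,"dz":0,"rx":0,"ry":0,"rz":0},
  {"fingers":1,"dx":0.9,"dy":0.03,"dz":0,"rx":0,"ry":0,"rz":0},
  {"fingers":1,"dx":0.82,"dy":0.03,"dz":0,"rx":0,"ry":0,"rz":0},
  {"fingers":1,"dx":0,"dy":0,"dz":0.9,"rx":0,"ry":0,"rz":0},
  {"fingers":1,"dx":0,"dy":0,"dz":0.9,"rx":0,"ry":0,"rz":0},
  {"fingers":1,"dx":0,"dy":0,"dz":0.9,"rx":0,"ry":0,"rz":0},
  {"fingers":1,"dx":0,"dy":0,"dz":0.8,"rx":0,"ry":0,"rz":0},
  {"fingers":1,"dx":0,"dy":0,"dz":0.5,"rx":0,"ry":0,"rz":0},
  {"fingers":1,"dx":0,"dy":0,"dz":0.3,"rx":0,"ry":0,"rz":0},
  {"fingers":1,"dx":0,"dy":0,"dz":0,"rx":0,"ry":0,"rz":0},
])

```text
time_s: 15.28
tool_pos: [0.4926, 0.148, 0.1207]
tool_rot: [180.0, 0.1, -5.0]
force: [0.1, 0.1, 0.8]
grip_width: 0.0003
```

>>> carry_out([
  {"fingers":1,"dx":0,"dy":0,"dz":0.2,"rx":0,"ry":0,"rz":0},
  {"fingers":1,"dx":0,"dy":0,"dz":0.15,"rx":0,"ry":0,"rz":0},
  {"fingers":1,"dx":0,"dy":0,"dz":0.1,"rx":0,"ry":0,"rz":0},
  {"fingers":1,"dx":0,"dy":0,"dz":0.1,"rx":0,"ry":0,"rz":0},
  {"fingers":1,"dx":0,"dy":0,"dz":0,"rx":0,"ry":0,"rz":0},
])

```text
time_s: 15.9
tool_pos: [0.4932, 0.1481, 0.1053]
tool_rot: [180.0, -0.0, -5.0]
force: [-1.6, -0.4, 5.9]
grip_width: 0.0007
```

>>> carry_out([
  {"fingers":1,"dx":0,"dy":0,"dz":0.08,"rx":0,"ry":0,"rz":0},
  {"fingers":1,"dx":0,"dy":0,"dz":0.06,"rx":0,"ry":0,"rz":0},
  {"fingers":1,"dx":0,"dy":0,"dz":0.04,"rx":0,"ry":0,"rz":0},
  {"fingers":1,"dx":0,"dy":0,"dz":0,"rx":0,"ry":0,"rz":0},
])

```text
time_s: 16.4
tool_pos: [0.4932, 0.1481, 0.1005]
tool_rot: [180.0, -0.0, -5.0]
force: [-3.0, -1.3, 9.2]
grip_width: 0.0003
```

>>> carry_out([
  {"fingers":1,"dx":0,"dy":0,"dz":0.03,"rx":0,"ry":0,"rz":0},
  {"fingers":1,"dx":0,"dy":0,"dz":0.02,"rx":0,"ry":0,"rz":0},
  {"fingers":1,"dx":0,"dy":0,"dz":0,"rx":0,"ry":0,"rz":0},
])

```text
time_s: 16.77
tool_pos: [0.4932, 0.1481, 0.1003]
tool_rot: [179.9, -0.1, -5.0]
force: [-6.2, -1.9, 18.1]
grip_width: 0.0003
```

The force doubled to 18 N while the height stayed at 0.100 m, so the hatch is on its frame. I'll hold briefly and check.

>>> carry_out([
  {"fingers":1,"dx":0,"dy":0,"dz":0,"rx":0,"ry":0,"rz":0},
  {"fingers":1,"dx":0,"dy":0,"dz":0,"rx":0,"ry":0,"rz":0},
  {"fingers":1,"dx":0,"dy":0,"dz":0,"rx":0,"ry":0,"rz":0},
  {"fingers":1,"dx":0,"dy":0,"dz":0,"rx":0,"ry":0,"rz":0},
])

```text
time_s: 17.27
tool_pos: [0.4932, 0.1481, 0.1003]
tool_rot: [179.9, -0.1, -5.0]
force: [-6.3, -3.2, 18.2]
grip_width: 0.0008
```

```bash
python3 - <<'E'
from cell import imaging
import cv2
c=imaging.read_camera("top")["color"][:,:,::-1]; s=imaging.read_camera("scene")["color"][:,:,::-1]
cv2.imwrite("pics/end.png",cv2.resize(c[130:290,90:350],None,fx=3,fy=3))
cv2.imwrite("pics/ends.png",cv2.resize(s[120:270,140:400],None,fx=3,fy=3))
E
```

```text
(no output)
```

View pics/end.png

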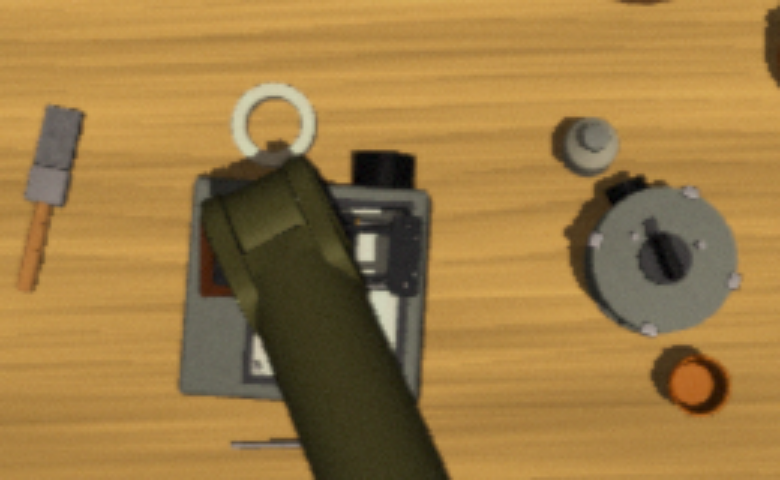

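View pics/ends.png

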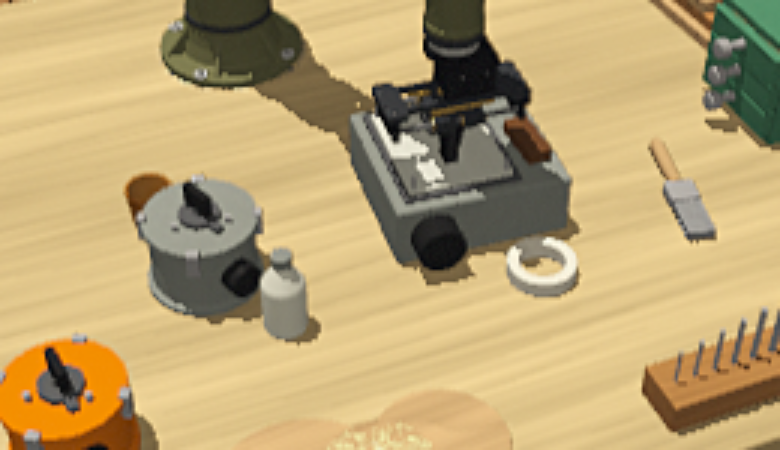

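The hatch lies flat on its frame under the fingers (scene crop 450,150), the pot bar is at rest, and the offcut, bottle, jar and tape are where they were. I'll hand it in.

```bash
python3 -c "
from cell import ticket
print(ticket.sign_off())"
```

```text
the job is handed in; nothing more can be done
None
```

The job is done in the order asked and handed in at about 17 s.

- **Filter pot:** I turned the grey pot's bar about 60° clockwise to its stop. The moment rose from 0.18 to 0.62 N m over the last degrees, and over the final 2° the tab no longer moved. I then opened the fingers, and the picture afterwards showed the bar sprung back to rest.
- **Fastener:** I turned it about 60° clockwise and let go. The picture after release showed the bar lying along the slot.
- **Hatch:** It is pressed home and still held, with the fingers at 0.100 m height and a steady push of about 18 N. It needs about 9 N to hold. There is also a sideways force of about 7 N.

The measured bar angle before gripping differed between cameras (51° from the top camera, 56° from the wrist camera). I gripped at 55.5°, and it lined up with the slot after turning.

The first two move calls were refused because the rows lacked some fields; nothing moved. In the last pictures the offcut, bottle, jar, tape and brush had not moved. The arm partly hid the offcut and the screwdriver in the top view, and the clamp was outside those crops.

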